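Present the cedar-ball dish to the measuring cup

ROBOT

A 6-joint arm with a two-finger parallel gripper is mounted at the origin on the work surface. World frame = base frame: x ahead of the robot, y to its left, z up, the work surface at z = 0. Lengths are in m, angles in rad, forces in N, time in s.
With the tool pointing down it reaches from about 0.375 to 0.9 m from the base axis. Payload 3.1 kg.
Tool frame: the origin (TCP) lies where the fingers leave the gripper's body, on its centre line; the fingertips stand 70 mm ahead of it and the grasp point (between the pads) lies 51 mm ahead of it; z points along the fingers, y is the line along which they close (so a half turn about z gives the same grasp; the last joint's range is limited). The gripper opens to 87 mm and grips with 3 to 60 N. Pads are 19 mm wide; open, the fingers measure 117 mm over their backs; the gripper's body (75 mm by 190 mm) begins 51 mm behind the grasp point.
Start: joints at [0.992, 0.527, 1.433, -0, 1.181, -0.178], TCP at [0.244, 0.575, 0.292] pointing down, gripper open.
Joint ranges: [-3.08, 3.08], [-0.75, 2.2], [0.22, 2.44], [-1.43, 4.57], [0, 2.65], [-2.85, 2.85]. Speed limits (rad/s): [2.79, 2.79, 3.14, 3.14, 3.14, 3.14].

INTERFACE

Orientations are given as a 3x3 rotation matrix whose columns are the frame's x, y, z axes.
In Python, from plant import sensors, optics, arm gives the robot as it stands.
- The arm moves only by the tool play_rows, never from a script. Its argument "moves" is a list of rows, each an object with "translation": the shift along the tool's x, y, z in cm, a list of three; "angular": the turn, a rotation vector about the tool's x, y, z in rad, a list of three; "fingers": the finger opening in cm, from 0 to 8.7. A call has 1 to 5 rows; each row shifts and turns the commanded pose from where the row before left it, along the tool's axes as they then stand; what a row does not reach is not made up. A row lasts 1/10 s, in which the tool goes at most 50 mm and 8.59 degrees, less where a joint would pass 70% of its speed; a pose out of reach is approached as far as the arm can. A call with a gripper value outside its range is refused whole. The fingers move at their own pace and stop on an object; "grip_force" is the grip in N (left out, the last holds). Time passes only in rows, so rows that do not move let the fingers close. It gives the time, the measured TCP pose, the force, the opening and the grip force at its end, in the units of the state.
- sensors.get_obs(): the state, without advancing time (a new reading comes with each control period).
- optics.camera(name): name is "scene" or "top" or "wrist"; returns a dict with "frame" (420x560x3 uint8, red, green, blue), "intrinsics" (3x3 intrinsics, pixels), "dist_coeffs" ([k1, k2, p1, p2, k3] as OpenCV has them; the pictures are not rectified), "pose" (4x4, takes a point from camera to world coordinates). Camera axes: x right, y down, z forward; pixel columns grow to the right and rows downward; lengths in m; the calibration is good to about 2 mm. A picture is of the moment at which its call begins. There is no depth.
- arm.sign_off(): hands the job in; it is judged then, once.
The state is a dict: "clock": time; "joint_pos": joint angles; "qvel": joint speeds; "tau": joint torques, N m; "tcp_pos": TCP position; "orientation": TCP orientation; "ft_force": force on the tool from outside, world axes, zero at the start; "torque": the same for the moment, N m; "grip_width": opening from 0.0 (shut) to 1.0 (fully open); "grip_force": force on a finger pad.
Only numpy, scipy, OpenCV 4.12 (cv2) and the standard library are available. Lean on these libraries where they do the work, as an engineer would, in place of code of your own. Each camera call takes 0.05 s, during which the arm holds its last target. There are 200 camera calls.

TASK

Get the cedar ball ready to be tipped into the white measuring cup: swing the keeper lever off the steel dish until its handle arm points at the short steel stud on the stand, and leave it there. Then take the dish by the wooden grip of its arched handle, lift it straight up about 10 cm off the stand and turn it a quarter turn, left or right, so that its pouring lip points at the measuring cup, slowly and always level so that the untouched loose ball stays in the middle. Finish still holding the dish like that above the stand, level and still with the ball at rest in the middle, and leave the cup, the button box and the pink clips where they are.

Things in the scene. Friction and masses are not known exactly. Their poses are not given: they have to be found in the camera images.
- stand: Fixed brown wooden base plate 300 x 160 x 12 mm on the table. Origin: on the table straight below the dish's seat; +x away from the robot (turned up to 0.3 rad), z up. The plate runs from x = -220 to +80 mm and y = -80 to +80 mm in this frame. The dish stands loose at x = y = 0 on the plate's top (z = 12 mm).
- pivot (a point): Vertical hinge axis of the keeper lever, at x = -90, y = 0 in the stand's frame, on a 20 mm thick steel post; the point is at the lever's mid thickness, 45 mm above the table.
- keeper (a joint): Angle (rad, 0 to 1.7) of the level L-shaped steel lever, 42 to 48 mm above the table, growing counter-clockwise from above. At 0 its 45 mm finger points along the stand's +x, 6 mm over the dish's rim, and its 75 mm handle arm along +y. At 1.047 the handle arm points at the stud and the finger is clear of the dish. Starts at 0 to 0.25. Light friction (0.05 N m) keeps it where it is left.
- keeper_peg (a point): Upright round black peg, 14 mm diameter, standing 40 mm above the lever's handle arm (from 48 to 88 mm above the table), 75 mm from the pivot; the point is on its axis at 68 mm above the table. It moves with the lever.
- stud (a point): Centre of the top of a short upright steel stud fixed in the stand, 14 mm diameter, 32 mm above the table, below the level of the lever; 108 mm from the pivot, so 33 mm beyond the peg when the handle arm points at it.
- dish: Loose round steel dish, about 0.2 kg, 120 mm diameter, 24 mm high; its floor is a cone rising 10 degrees from the middle to a low wall. Pouring lip 24 mm wide on its +x side; a fixed arched handle of 6 mm rod rises from the rim at +y and -y (118 mm apart) to a wooden grip. Origin: centre of the underside, z up. At the start the lip points along the stand's +x within 0.15 rad.
- dish_grip (a point): Centre of the wooden grip bar at the top of the dish's arched handle, straight above the dish's centre, 103 mm above the dish's underside. The bar is 66 mm long along the dish's y, 14 mm thick along the dish's x, 22 mm high. Free space of 45 mm below the bar down to the ball's top (at 37 mm).
- dish_lip (a point): Outer end of the dish's pouring lip, 78 mm from the dish's centre on its +x side, 24 mm above its underside.
- ball_center (a point): Centre of the loose wooden cedar ball, 32 mm diameter, about 12 g, which rolls freely in the dish; at rest it lies over the dish's centre, its centre 21 mm above the dish's underside.
- cup: White plastic measuring cup, 76 mm diameter at the mouth, 75 mm high, with a side handle. Origin: centre of its underside. It stands about 175 mm from the dish's centre on the stand's +y or -y side, which one changes.
- button_box: Closed square stainless steel button box 84 x 84 mm, 56 mm high with its small knob; origin: centre of its underside. It stands on the other side of the stand from the cup, or the other way round.
- clip1: Pink plastic clip, 66 x 20 mm, 12 mm high, lying on the table; origin: centre of its underside. Not to be moved.
- clip2: Pink plastic clip, 66 x 20 mm, 12 mm high, lying on the table; origin: centre of its underside. Not to be moved.
- clip3: Pink plastic clip, 66 x 20 mm, 12 mm high, lying on the table; origin: centre of its underside. Not to be moved.
- clip4: Pink plastic clip, 66 x 20 mm, 12 mm high, lying on the table; origin: centre of its underside. Not to be moved.
- seat (a point): Point on the stand's top where the centre of the dish's underside stands, 12 mm above the table, axes as the stand's.
- ball: The cedar ball itself; its own axes turn as it rolls, and its origin is at the ball's underside at the start, so use ball_center.
There are look-alikes about, which are no part of the job. What is shaped like the ball but green, turquoise or yellow is not meant.

How it is judged:
By the outcome, as a careful person would: the job done as asked, in the order asked, and still so for the second after the job is handed in, while the arm keeps its last pose, push and grip.
It also fails if it takes over 58 s, if anything falls off the work surface, if the arm or the gripper's body presses on something with over 40 N, if the wrist force passes 120 N, or if a joint passes its speed limit or range.

## Working session

There is one attempt and no reset: what is moved stays moved. The work goes in short steps, Python scripts to look and compute and a tool call to move; the robot and the scene stay as the last step left them, time stands still between calls to the robot, and variables do not carry over. Pictures are saved under pics/ and viewed, at most 10 in all, crops included, and the job is handed in when it is done.

Besides the shell and the picture viewer there is one more tool, called after "Call:" by a JSON object that holds its "op" and its "data", one argument or row to a line. play_rows: Moves the arm, as the interface text tells. Its arguments: {"type":"object","properties":{"moves":{"type":"array","items":{"type":"object","properties":{"translation":{"type":"array","items":{"type":"number"}},"angular":{"type":"array","items":{"type":"number"}},"fingers":{"type":"number"}}}},"grip_force":{"type":"number"}},"required":["moves"]}

```bash
mkdir -p pics; python3 - <<'E'
from plant import sensors, optics
import cv2,numpy as np,pickle
o=sensors.get_obs(); print(o)
for n in ["scene","top"]:
    c=optics.camera(n); pickle.dump(c,open(f"{n}0.pkl","wb"))
    cv2.imwrite(f"pics/{n}0.png",c["frame"][:,:,::-1]); print(n,c["intrinsics"],c["dist_coeffs"],c["pose"])
E
```

```text
{'clock': 0.0, 'joint_pos': array([ 9.91501567e-01,  5.28434488e-01,  1.43390287e+00, -2.01003029e-05,
        1.18135882e+00, -1.78492216e-01]), 'qvel': array([ 0.00116668, -0.00084118,  0.00120916, -0.00119224, -0.00135346,
       -0.00017888]), 'tau': array([ 9.23877269e-04, -4.40032017e+01, -1.76599556e+01,  6.34270068e-02,
        5.80123113e-02, -1.58114563e-04]), 'tcp_pos': array([0.2434995 , 0.57498799, 0.29129074]), 'orientation': array([[-9.20750956e-01,  3.90149186e-01, -1.13597910e-03],
       [ 3.90150678e-01,  9.20749322e-01, -1.77051176e-03],
       [ 3.55188268e-04, -2.07340341e-03, -9.99997787e-01]]), 'ft_force': array([ 0.55516874, -0.44518563,  0.74429064]), 'torque': array([ 0.01241337,  0.01797969, -0.0283218 ]), 'grip_force': 0.0, 'grip_width': 0.9962999581908157}
scene [[443.56652749   0.         267.41403666]
 [  0.         443.56652749 201.99764305]
 [  0.           0.           1.        ]] [0.02607731 0.         0.         0.         0.        ] [[ 0.56814303  0.69093634 -0.44701283  1.00247305]
 [ 0.82291312 -0.48046767  0.30325702 -0.27920545]
 [-0.00524392 -0.54014608 -0.84155494  0.82879525]
 [ 0.          0.          0.          1.        ]]
top [[417.0437971    0.         277.84357197]
 [  0.         417.0437971  202.8211753 ]
 [  0.           0.           1.        ]] [-0.10439528  0.          0.          0.          0.        ] [[-0.13763141 -0.96869566  0.20660667  0.440598  ]
 [-0.99047626  0.13540138 -0.02496492 -0.01938833]
 [-0.00379142 -0.20807496 -0.97810553  1.03500379]
 [ 0.          0.          0.          1.        ]]
```

View pics/scene0.png

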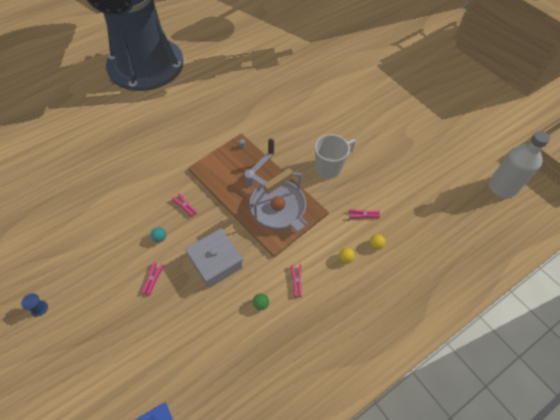

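View pics/top0.png

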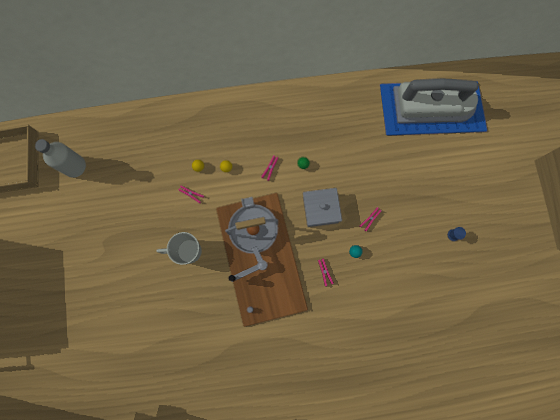

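The scene view shows the dish at (278,205), pivot at (249,175), peg at (270,146), stud at (242,143) and cup at (332,155). In the top view they are at dish (253,229), pivot (262,266), peg (232,279), stud (250,310) and cup (183,249), so the cup is on the +y side.

```bash
python3 - <<'E'
import cv2,pickle
a=pickle.load(open("top0.pkl","rb"))["frame"][185:335,205:315]
b=pickle.load(open("scene0.pkl","rb"))["frame"][125:265,180:340]
cv2.imwrite("pics/ta.png",cv2.resize(a[:,:,::-1],None,fx=4,fy=4,interpolation=cv2.INTER_CUBIC))
cv2.imwrite("pics/sa.png",cv2.resize(b[:,:,::-1],None,fx=4,fy=4,interpolation=cv2.INTER_CUBIC))
E
```

```text
(no output)
```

View pics/ta.png

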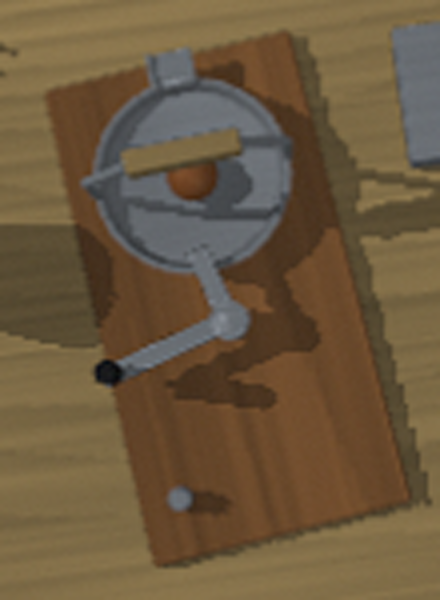

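View pics/sa.png

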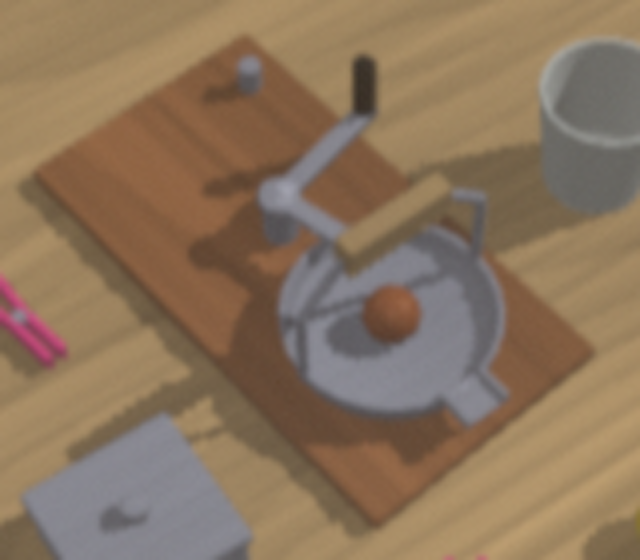

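```bash
cat > h.py <<'E'
import cv2,pickle,numpy as np
def proj(c,P):
    T=np.linalg.inv(c["pose"]); r,_=cv2.Rodrigues(T[:3,:3])
    return cv2.projectPoints(np.array(P,float).reshape(-1,1,3),r,T[:3,3],c["intrinsics"],np.array(c["dist_coeffs"]))[0][:,0]
def back(c,uv,z):
    n=cv2.undistortPoints(np.array(uv,float).reshape(-1,1,2),c["intrinsics"],np.array(c["dist_coeffs"]))[:,0]
    d=np.c_[n,np.ones(len(n))]@c["pose"][:3,:3].T; o=c["pose"][:3,3]
    return o+d*((np.array(z)-o[2])/d[:,2])[:,None]
E
python3 - <<'E'
from h import *
from scipy.optimize import least_squares
t=pickle.load(open("top0.pkl","rb"));s=pickle.load(open("scene0.pkl","rb"))
z=[.012]*4+[.049,.088,.032,.033,.036]
names="c1 c2 c3 c4 pivot peg stud ball lip".split()
T=[(48,93),(290,32),(408,497),(160,565),(231,322),(107,372),(179,498),(193,178),(173,53)]
S=[(594,352),(376,525),(36,174),(247,36),(279,194),(364,60),(249,63),(391,313),(490,405)]
T=(np.array(T)+.5)/4-.5+[205,185]; S=(np.array(S)+.5)/4-.5+[180,125]
bt=back(t,T,z);bs=back(s,S,z)
for n,a,b in zip(names,bt,bs): print(n,a.round(4),b.round(4))
loc=np.array([[.08,.08],[.08,-.08],[-.22,-.08],[-.22,.08],[-.09,0]])
w=np.array([0,1,2,3,4])
R=lambda a:np.array([[np.cos(a),-np.sin(a)],[np.sin(a),np.cos(a)]])
stud=lambda p:R(1.047)@[0,.108]+[-.09,0]
def model(p):
    st=R(p[2]); L=list(loc)+[R(p[3])@[0,.075]+[-.09,0],stud(p),[0,0],R(p[4])@[.078,0]]
    return np.c_[np.array(L)@st.T+p[:2],z]
f=lambda p:np.r_[(proj(t,model(p))-T).ravel(),(proj(s,model(p))-S).ravel()]
r=least_squares(f,[.45,.05,.2,.1,0],loss="soft_l1")
print(r.x.round(4)); print(f(r.x).reshape(2,-1,2).round(1).tolist())
m=model(r.x)
for n,a in zip(names,m): print(n,a.round(4))
g=np.array([(122,152),(237,128),(242,152),(125,176),]);g=(g+.5)/4-.5+[205,185]
print("grip top",back(t,g,[.126,.126,.104,.104]).round(4))
g=np.array([(443,175),(338,240)]);g=(g+.5)/4-.5+[180,125]
print("grip top s",back(s,g,[.126,.126]).round(4))
G=np.array([[R(r.x[2]+r.x[4])@[sx,sy] for sx,sy in [(.007,.033),(.007,-.033),(-.007,-.033),(-.007,.033)]]).reshape(4,2)+r.x[:2]
for zz in(.126,.104):
  P=np.c_[G,[zz]*4]; print(zz,((proj(t,P)-[205,185]+.5)*4).round().tolist(),((proj(s,P)-[180,125]+.5)*4).round().tolist())
b=back(t,[(183,243)],[.075]);print("cup",b, back(s,[(332,146)],[.075]))
E
```

```text
File "<stdin>", line 27
    G=np.array([[R(r.x[2]+r.x[4])@[sx,sy] for sx,sy in [(.007,.033),(.007,-.033),(-.007,-.033),(-.007,.033)]]).reshape(4,2)+r.x[:2]
                                                                                                             ^
SyntaxError: closing parenthesis ')' does not match opening parenthesis '['
```

```bash
cat > fit.py <<'E'
from h import *
from scipy.optimize import least_squares
t=pickle.load(open("top0.pkl","rb"));s=pickle.load(open("scene0.pkl","rb"))
z=[.012]*4+[.049,.088,.032,.033,.036]
names="c1 c2 c3 c4 pivot peg stud ball lip".split()
T=[(48,93),(290,32),(408,497),(160,565),(231,322),(107,372),(179,498),(193,178),(173,53)]
S=[(594,352),(376,525),(36,174),(247,36),(279,194),(364,60),(249,63),(391,313),(490,405)]
T=(np.array(T)+.5)/4-.5+[205,185]; S=(np.array(S)+.5)/4-.5+[180,125]
bt=back(t,T,z);bs=back(s,S,z)
for n,a,b in zip(names,bt,bs): print(n,a.round(4),b.round(4))
loc=np.array([[.08,.08],[.08,-.08],[-.22,-.08],[-.22,.08],[-.09,0]])
R=lambda a:np.array([[np.cos(a),-np.sin(a)],[np.sin(a),np.cos(a)]])
def model(p):
    L=list(loc)+[R(p[3])@[0,.075]+[-.09,0],R(1.047)@[0,.108]+[-.09,0],[0,0],R(p[4])@[.078,0]]
    return np.c_[np.array(L)@R(p[2]).T+p[:2],z]
f=lambda p:np.r_[(proj(t,model(p))-T).ravel(),(proj(s,model(p))-S).ravel()]
r=least_squares(f,[.45,.05,.2,.1,0],loss="soft_l1")
print(r.x.round(4)); print(f(r.x).reshape(2,-1,2).round(1).tolist())
for n,a in zip(names,model(r.x)): print(n,a.round(4))
a=r.x[2]+r.x[4]
G=np.array([(.007,.033),(.007,-.033),(-.007,-.033),(-.007,.033)])@R(a).T+r.x[:2]
for zz in(.126,.104):
  P=np.c_[G,[zz]*4]; print(zz,((proj(t,P)-[205,185]+.5)*4).round().tolist(),((proj(s,P)-[180,125]+.5)*4).round().tolist())
print("cup",back(t,[(183,243)],[.075]), back(s,[(332,146)],[.075]))
E
python3 fit.py
```

```text
c1 [0.6651 0.1084 0.012 ] [0.6656 0.107  0.012 ]
c2 [ 0.683  -0.0473  0.012 ] [ 0.6827 -0.0483  0.012 ]
c3 [ 0.3899 -0.078   0.012 ] [ 0.3889 -0.0811  0.012 ]
c4 [0.3707 0.0741 0.012 ] [0.3702 0.0753 0.012 ]
pivot [0.5057 0.012  0.049 ] [0.5043 0.012  0.049 ]
peg [0.4849 0.0835 0.088 ] [0.48   0.0853 0.088 ]
stud [0.4088 0.0564 0.032 ] [0.4039 0.0563 0.032 ]
ball [0.596 0.024 0.033] [0.5937 0.0237 0.033 ]
lip [0.6741 0.0263 0.036 ] [0.6699 0.0319 0.036 ]
[ 0.5955  0.0221  0.1116  0.1971 -0.0256]
[[[-0.9, -0.3], [0.4, -0.4], [1.8, 1.5], [-1.1, 1.3], [-0.1, -0.1], [0.1, 0.7], [0.5, 0.7], [0.8, 0.1], [-1.0, 0.5]], [[1.5, -0.6], [0.3, 0.5], [-0.9, -0.7], [0.1, -0.9], [0.5, 0.5], [0.2, 1.3], [0.4, 1.0], [-0.1, 0.9], [-0.2, 1.9]]]
c1 [0.6661 0.1106 0.012 ]
c2 [ 0.6839 -0.0484  0.012 ]
c3 [ 0.3858 -0.0819  0.012 ]
c4 [0.368  0.0771 0.012 ]
pivot [0.5061 0.0121 0.049 ]
peg [0.4833 0.0836 0.088 ]
stud [0.4071 0.0554 0.032 ]
ball [0.5955 0.0221 0.033 ]
lip [0.6732 0.0288 0.036 ]
0.126 [[125.0, 155.0], [242.0, 129.0], [248.0, 153.0], [131.0, 180.0]] [[454.0, 189.0], [351.0, 260.0], [332.0, 241.0], [435.0, 171.0]]
0.104 [[129.0, 161.0], [243.0, 136.0], [249.0, 160.0], [134.0, 185.0]] [[452.0, 215.0], [351.0, 285.0], [333.0, 267.0], [434.0, 198.0]]
cup [[0.5793681  0.18743214 0.075     ]] [[0.56285919 0.19161398 0.075     ]]
```

Fit: stand at (0.595, 0.023) with yaw 0.11, keeper angle about 0.20, peg at (0.483, 0.084). I'll travel to above the peg, then turn the tool.

Call:
{"op": "play_rows", "data": {
  "moves": [
    {"translation": [-3.44,-2.99,0.58],"angular": [0,0,0],"fingers": 5},
    {"translation": [-3.44,-2.99,0.58],"angular": [0,0,0],"fingers": 5},
    {"translation": [-3.44,-2.99,0.58],"angular": [0,0,0],"fingers": 5},
    {"translation": [-3.44,-2.99,0.58],"angular": [0,0,0],"fingers": 5},
    {"translation": [-3.44,-2.99,0.58],"angular": [0,0,0],"fingers": 5}
  ]
}}

```text
clock: 0.6
tcp_pos: [0.3441, 0.369, 0.2628]
orientation: [[-0.921, 0.39, -0.0], [0.39, 0.921, -0.0], [0.0, -0.0, -1.0]]
ft_force: [1.9, 0.7, -0.1]
grip_width: 0.637
grip_force: 0.0
```

Call:
{"op": "play_rows", "data": {
  "moves": [
    {"translation": [-3.44,-2.99,0.58],"angular": [0,0,0],"fingers": 5},
    {"translation": [-3.44,-2.99,0.58],"angular": [0,0,0],"fingers": 5},
    {"translation": [-3.44,-2.99,0.58],"angular": [0,0,0],"fingers": 5},
    {"translation": [-3.44,-2.99,0.58],"angular": [0,0,0],"fingers": 5},
    {"translation": [-3.44,-2.99,0.58],"angular": [0,0,0],"fingers": 5}
  ]
}}

```text
clock: 1.1
tcp_pos: [0.4443, 0.1642, 0.2339]
orientation: [[-0.921, 0.39, -0.0], [0.39, 0.921, 0.0], [0.0, -0.0, -1.0]]
ft_force: [1.1, 0.1, 1.0]
grip_width: 0.576
grip_force: 0.0
```

Call:
{"op": "play_rows", "data": {
  "moves": [
    {"translation": [-3.44,-2.99,0.58],"angular": [0,0,0],"fingers": 5},
    {"translation": [-3.44,-2.99,0.58],"angular": [0,0,0],"fingers": 5},
    {"translation": [0,0,0],"angular": [0,0,0.143],"fingers": 5},
    {"translation": [0,0,0],"angular": [0,0,0.143],"fingers": 5},
    {"translation": [0,0,0],"angular": [0,0,0.143],"fingers": 5}
  ]
}}

```text
clock: 1.6
tcp_pos: [0.4838, 0.0833, 0.2222]
orientation: [[-0.669, 0.743, -0.001], [0.743, 0.669, 0.0], [0.001, -0.001, -1.0]]
ft_force: [0.3, 0.0, -0.3]
grip_width: 0.578
grip_force: 0.0
```

Call:
{"op": "play_rows", "data": {
  "moves": [
    {"translation": [0,0,0],"angular": [0,0,0.143],"fingers": 5},
    {"translation": [0,0,0],"angular": [0,0,0.143],"fingers": 5},
    {"translation": [0,0,0],"angular": [0,0,0.143],"fingers": 5},
    {"translation": [0,0,0],"angular": [0,0,0.143],"fingers": 5},
    {"translation": [0,0,0],"angular": [0,0,0.143],"fingers": 5}
  ]
}}

```text
clock: 2.1
tcp_pos: [0.4837, 0.084, 0.2224]
orientation: [[-0.02, 1.0, -0.001], [1.0, 0.02, 0.0], [0.0, -0.001, -1.0]]
ft_force: [-0.3, 0.3, -0.3]
grip_width: 0.575
grip_force: 0.0
```

Call:
{"op": "play_rows", "data": {
  "moves": [
    {"translation": [0,0,0],"angular": [0,0,0.143],"fingers": 5},
    {"translation": [0,0,0],"angular": [0,0,0.143],"fingers": 5},
    {"translation": [0,0,0],"angular": [0,0,0.143],"fingers": 5},
    {"translation": [0,0,0],"angular": [0,0,0.143],"fingers": 5},
    {"translation": [0,0,0],"angular": [0,0,0.143],"fingers": 5}
  ]
}}

```text
clock: 2.6
tcp_pos: [0.4837, 0.0841, 0.2224]
orientation: [[0.64, 0.768, -0.001], [0.768, -0.64, 0.0], [-0.0, -0.001, -1.0]]
ft_force: [-0.0, -0.3, 0.6]
grip_width: 0.572
grip_force: 0.0
```

Call:
{"op": "play_rows", "data": {
  "moves": [
    {"translation": [0,0,0],"angular": [0,0,0.143],"fingers": 5},
    {"translation": [0,0,0],"angular": [0,0,0.143],"fingers": 5},
    {"translation": [0,0,0],"angular": [0,0,0.143],"fingers": 5},
    {"translation": [0,0,0],"angular": [0,0,0.143],"fingers": 5},
    {"translation": [0,0,0],"angular": [0,0,0],"fingers": 5}
  ]
}}

```text
clock: 3.1
tcp_pos: [0.4837, 0.084, 0.2224]
orientation: [[0.952, 0.305, -0.001], [0.305, -0.952, 0.0], [-0.001, -0.0, -1.0]]
ft_force: [0.6, 0.9, -0.2]
grip_width: 0.574
grip_force: 0.0
```

```bash
python3 - <<'E'
from plant import sensors, optics
import cv2,numpy as np,pickle
o=sensors.get_obs(); print(o["clock"],o["tcp_pos"],o["orientation"].round(3),o["joint_pos"].round(2),o["grip_width"])
c=optics.camera("wrist"); pickle.dump(c,open("w1.pkl","wb"))
cv2.imwrite("pics/w1.png",c["frame"][:,:,::-1])
from h import *
print(proj(c,[[.4833,.0844,.088],[.4825,.0844,.048],[.5061,.0125,.049],[.4065,.0555,.032]]).round())
E
```

```text
3.1 [0.48370245 0.08402258 0.22240839] [[ 0.952  0.305 -0.001]
 [ 0.305 -0.952  0.   ]
 [-0.001 -0.    -1.   ]] [-0.06  0.46  1.83 -0.    0.85  1.2 ] 0.5738128401669713
[[284. 218.]
 [284. 205.]
 [379. 205.]
 [289. 289.]]
```

View pics/w1.png

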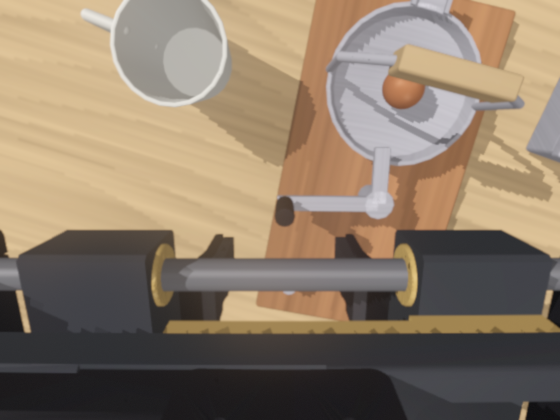

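The wrist view shows the peg's top at about (285,213) and the pivot at (379,204), both where the fit predicted. I'll go down and grip the peg lightly.

Call:
{"op": "play_rows", "data": {
  "moves": [
    {"translation": [0,0,3.2],"angular": [0,0,0],"fingers": 5},
    {"translation": [0,0,3.2],"angular": [0,0,0],"fingers": 5},
    {"translation": [0,0,2.2],"angular": [0,0,0],"fingers": 5},
    {"translation": [0,0,1.0],"angular": [0,0,0],"fingers": 5},
    {"translation": [0,0,0],"angular": [0,0,0],"fingers": 5}
  ]
}}

```text
clock: 3.65
tcp_pos: [0.4832, 0.0841, 0.1255]
orientation: [[0.952, 0.306, -0.003], [0.306, -0.952, 0.0], [-0.003, -0.001, -1.0]]
ft_force: [-0.7, 0.2, -0.3]
grip_width: 0.574
grip_force: 0.0
```

Call:
{"op": "play_rows", "data": {
  "moves": [
    {"translation": [0,0,0],"angular": [0,0,0],"fingers": 1.0},
    {"translation": [0,0,0],"angular": [0,0,0],"fingers": 1.0},
    {"translation": [0,0,0],"angular": [0,0,0],"fingers": 1.0},
    {"translation": [0,0,0],"angular": [0,0,0],"fingers": 1.0},
    {"translation": [0,0,0],"angular": [0,0,0],"fingers": 1.0}
  ],
  "grip_force": 6
}}

```text
clock: 4.15
tcp_pos: [0.4841, 0.084, 0.1272]
orientation: [[0.952, 0.305, 0.001], [0.305, -0.952, -0.0], [0.001, 0.0, -1.0]]
ft_force: [-0.6, 0.0, 0.1]
grip_width: 0.206
grip_force: 0.0
```

Call:
{"op": "play_rows", "data": {
  "moves": [
    {"translation": [0,0,0],"angular": [0,0,0],"fingers": 1.0},
    {"translation": [0,0,0],"angular": [0,0,0],"fingers": 1.0},
    {"translation": [0,0,0],"angular": [0,0,0],"fingers": 1.0}
  ]
}}

```text
clock: 4.45
tcp_pos: [0.4841, 0.084, 0.1269]
orientation: [[0.952, 0.305, 0.001], [0.305, -0.952, -0.0], [0.0, 0.0, -1.0]]
ft_force: [0.1, -0.1, 2.6]
grip_width: 0.155
grip_force: 6.0
```

```bash
python3 - <<'E'
from plant import sensors, optics
import cv2,numpy as np,pickle
from h import *
o=sensors.get_obs(); print(o["clock"],o["tcp_pos"],o["ft_force"],o["grip_width"],o["grip_force"])
# row plan for 17 rows of arc by 0.05 rad about the pivot
p=np.array([.5061,.0125]); q=o["tcp_pos"][:2]; print("keeper now",np.arctan2(*(q-p)[::-1])-np.pi/2-.1116,np.hypot(*(q-p)))
x=o["orientation"][:2,0];y=o["orientation"][:2,1]
r=q-p;a=.05;R=np.array([[np.cos(a),-np.sin(a)],[np.sin(a),np.cos(a)]])
d=R@r-r; print("per row cm",d@x*100,d@y*100,"(angular z = -0.05)")
s=np.array([.4071,.0558])-p; print("angle to go",np.arctan2(s[1],s[0])-np.arctan2(r[1],r[0]))
c=pickle.load(open("w1.pkl","rb"))
E
```

```text
4.45 [0.48407853 0.08397288 0.12688508] [ 0.09761614 -0.10940934  2.60496454] 0.15464513479472783 6.000162817072123
keeper now 0.18727999911647722 0.07478848638388523
per row cm -0.3738668215760347 0.0052329837410725446 (angular z = -0.05)
angle to go 0.859611868805451
```

Call:
{"op": "play_rows", "data": {
  "moves": [
    {"translation": [-0.374,0.007,0],"angular": [0,0,-0.05],"fingers": 1.0},
    {"translation": [-0.374,0.007,0],"angular": [0,0,-0.05],"fingers": 1.0},
    {"translation": [-0.374,0.007,0],"angular": [0,0,-0.05],"fingers": 1.0},
    {"translation": [-0.374,0.007,0],"angular": [0,0,-0.05],"fingers": 1.0},
    {"translation": [-0.374,0.007,0],"angular": [0,0,-0.05],"fingers": 1.0}
  ]
}}

```text
clock: 4.95
tcp_pos: [0.4673, 0.0764, 0.1269]
orientation: [[0.846, 0.533, 0.001], [0.533, -0.846, 0.0], [0.001, 0.0, -1.0]]
ft_force: [0.5, 0.7, 3.0]
grip_width: 0.157
grip_force: 6.0
```

Call:
{"op": "play_rows", "data": {
  "moves": [
    {"translation": [-0.374,0.007,0],"angular": [0,0,-0.05],"fingers": 1.0},
    {"translation": [-0.374,0.007,0],"angular": [0,0,-0.05],"fingers": 1.0},
    {"translation": [-0.374,0.007,0],"angular": [0,0,-0.05],"fingers": 1.0},
    {"translation": [-0.374,0.007,0],"angular": [0,0,-0.05],"fingers": 1.0},
    {"translation": [-0.374,0.007,0],"angular": [0,0,-0.05],"fingers": 1.0}
  ]
}}

```text
clock: 5.45
tcp_pos: [0.4526, 0.0647, 0.1269]
orientation: [[0.688, 0.725, 0.001], [0.725, -0.688, 0.0], [0.001, 0.0, -1.0]]
ft_force: [0.1, 0.5, 3.6]
grip_width: 0.156
grip_force: 6.0
```

Call:
{"op": "play_rows", "data": {
  "moves": [
    {"translation": [-0.374,0.007,0],"angular": [0,0,-0.05],"fingers": 1.0},
    {"translation": [-0.374,0.007,0],"angular": [0,0,-0.05],"fingers": 1.0},
    {"translation": [-0.374,0.007,0],"angular": [0,0,-0.05],"fingers": 1.0},
    {"translation": [-0.374,0.007,0],"angular": [0,0,-0.05],"fingers": 1.0},
    {"translation": [-0.374,0.007,0],"angular": [0,0,-0.05],"fingers": 1.0}
  ]
}}

```text
clock: 5.95
tcp_pos: [0.4413, 0.0497, 0.1269]
orientation: [[0.488, 0.873, 0.001], [0.873, -0.488, 0.0], [0.0, 0.0, -1.0]]
ft_force: [-0.5, 0.5, 3.8]
grip_width: 0.159
grip_force: 6.0
```

Call:
{"op": "play_rows", "data": {
  "moves": [
    {"translation": [-0.374,0.007,0],"angular": [0,0,-0.05],"fingers": 1.0},
    {"translation": [-0.374,0.007,0],"angular": [0,0,-0.05],"fingers": 1.0},
    {"translation": [-0.075,0,0],"angular": [0,0,-0.01],"fingers": 1.0},
    {"translation": [0,0,0],"angular": [0,0,0],"fingers": 1.0}
  ]
}}

```text
clock: 6.35
tcp_pos: [0.4376, 0.0422, 0.1268]
orientation: [[0.391, 0.92, 0.0], [0.92, -0.391, -0.0], [-0.0, 0.0, -1.0]]
ft_force: [-0.8, 0.2, 5.3]
grip_width: 0.153
grip_force: 6.0
```

```bash
python3 - <<'E'
from plant import sensors, optics
import cv2,numpy as np,pickle
from h import *
o=sensors.get_obs(); print(o["clock"],o["tcp_pos"],o["ft_force"],o["grip_width"],o["grip_force"],o["joint_pos"].round(2))
p=np.array([.5061,.0125]); q=o["tcp_pos"][:2]; r=q-p
s=np.array([.4071,.0558])-p; print("to go",np.arctan2(s[1],s[0])-np.arctan2(r[1],r[0]),np.hypot(*r))
E
```

```text
6.35 [0.4375913  0.04219065 0.1268267 ] [-0.79543703  0.23316239  5.25024694] 0.15345694041283336 6.000269190408289 [-0.16  0.6   2.03 -0.    0.51  0.24]
to go -0.0033530749960828388 0.07466576136576095
```

Call:
{"op": "play_rows", "data": {
  "moves": [
    {"translation": [0,0,0],"angular": [0,0,0],"fingers": 4.5},
    {"translation": [0,0,0],"angular": [0,0,0],"fingers": 4.5},
    {"translation": [0,0,0],"angular": [0,0,0],"fingers": 4.5},
    {"translation": [0,0,0],"angular": [0,0,0],"fingers": 4.5},
    {"translation": [0,0,-1],"angular": [0,0,0],"fingers": 4.5}
  ]
}}

```text
clock: 6.85
tcp_pos: [0.4369, 0.0424, 0.1361]
orientation: [[0.39, 0.921, -0.003], [0.921, -0.39, 0.0], [-0.001, -0.003, -1.0]]
ft_force: [-0.9, 0.1, -0.1]
grip_width: 0.487
grip_force: 0.0
```

Call:
{"op": "play_rows", "data": {
  "moves": [
    {"translation": [0,0,-4],"angular": [0,0,0],"fingers": 4.5},
    {"translation": [0,0,-4],"angular": [0,0,0],"fingers": 4.5},
    {"translation": [0,0,-4],"angular": [0,0,0],"fingers": 4.5},
    {"translation": [0,0,0],"angular": [0,0,0],"fingers": 4.5}
  ]
}}

```text
clock: 7.25
tcp_pos: [0.4402, 0.0421, 0.2617]
orientation: [[0.39, 0.921, 0.012], [0.921, -0.39, -0.002], [0.003, 0.012, -1.0]]
ft_force: [-0.1, 0.3, 0.6]
grip_width: 0.516
grip_force: 0.0
```

```bash
python3 - <<'E'
from plant import sensors, optics
import cv2,numpy as np,pickle
o=sensors.get_obs(); print(o["clock"],o["tcp_pos"],o["orientation"].round(3).tolist())
im=[]
for n,b in [("top",(185,335,205,315)),("scene",(125,265,180,340))]:
    c=optics.camera(n); pickle.dump(c,open(f"{n}2.pkl","wb"))
    f=c["frame"][b[0]:b[1],b[2]:b[3],::-1]; f=cv2.resize(f,None,fx=2.9,fy=2.9,interpolation=cv2.INTER_CUBIC)
    im.append(cv2.copyMakeBorder(f,0,440-f.shape[0],0,0,cv2.BORDER_CONSTANT))
cv2.imwrite("pics/b2.png",np.hstack(im)); print(np.hstack(im).shape)
E
```

```text
7.25 [0.44018129 0.04206474 0.26171368] [[0.39, 0.921, 0.012], [0.921, -0.39, -0.002], [0.003, 0.012, -1.0]]
(440, 783, 3)
```

View pics/b2.png

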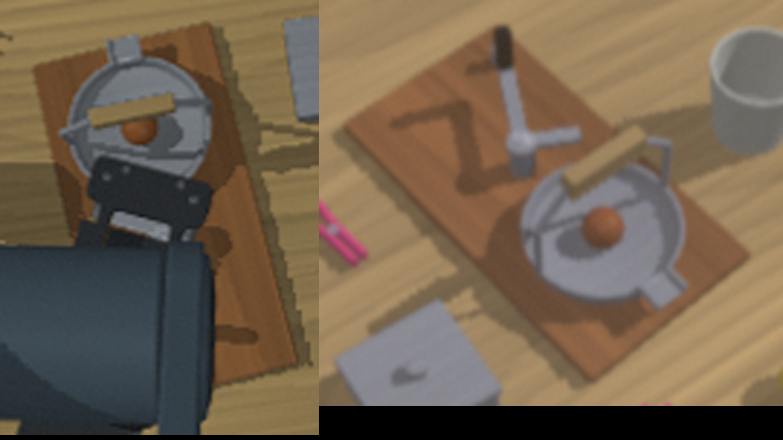

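The scene crop shows the finger clear of the dish and the peg's top at (503,33), in line with the stud behind it. I'll check the angle numerically and work out the move to the grip.

```bash
python3 - <<'E'
from h import *
t=pickle.load(open("top0.pkl","rb"));s=pickle.load(open("scene2.pkl","rb"));w=pickle.load(open("w1.pkl","rb"))
px=lambda u,v:[((u-319+.5)/2.9-.5+180,(v+.5)/2.9-.5+125)]
print("peg top",back(s,px(503,31),[.088]),"pivot",back(s,px(520,143),[.049]))
print("stud", back(w,[(289,286)],[.032]))
print("cup",back(t,[(183,248)],[.075]),back(w,[(170,47)],[.075]))
# wrist: grip top-face corners (near edge), ball, lip
print("grip w",back(w,[(407,46),(522,77),(515,102),(390,75)],[.126,.126,.104,.104]))
print("ball w",back(w,[(403,88)],[.033]))
a=.086
for zz in (.126,.104):
  P=[[.595+np.cos(a)*x-np.sin(a)*y,.024+np.sin(a)*x+np.cos(a)*y,zz] for x,y in [(.007,.033),(.007,-.033),(-.007,-.033),(-.007,.033)]]
  print(proj(w,P).round().tolist())
E
```

```text
peg top [[0.43547176 0.04272026 0.088     ]] pivot [[0.50570002 0.01002869 0.049     ]]
stud [[0.40898036 0.05606491 0.032     ]]
cup [[0.5677775  0.18854166 0.075     ]] [[0.56661708 0.18838356 0.075     ]]
grip w [[ 0.59955227  0.05636541  0.126     ]
 [ 0.60442194 -0.00636595  0.126     ]
 [ 0.59723545 -0.02170136  0.104     ]
 [ 0.58825577  0.0541316   0.104     ]]
ball w [[0.59642778 0.02397102 0.033     ]]
[[405.0, 46.0], [526.0, 77.0], [516.0, 105.0], [397.0, 75.0]]
[[392.0, 54.0], [500.0, 82.0], [492.0, 106.0], [385.0, 79.0]]
```

Call:
{"op": "play_rows", "data": {
  "moves": [
    {"translation": [0,0,0],"angular": [0,0,-0.12],"fingers": 5},
    {"translation": [0,0,0],"angular": [0,0,-0.12],"fingers": 5},
    {"translation": [0,0,0],"angular": [0,0,-0.12],"fingers": 5},
    {"translation": [0,0,0],"angular": [0,0,-0.127],"fingers": 5},
    {"translation": [0,0,0],"angular": [0,0,0],"fingers": 5}
  ]
}}

```text
clock: 7.85
tcp_pos: [0.4364, 0.0424, 0.2552]
orientation: [[-0.086, 0.996, -0.004], [0.996, 0.086, 0.001], [0.001, -0.004, -1.0]]
ft_force: [-0.4, 0.2, -0.2]
grip_width: 0.576
grip_force: 0.0
```

Call:
{"op": "play_rows", "data": {
  "moves": [
    {"translation": [-0.77,3.9,0],"angular": [0,0,0],"fingers": 5},
    {"translation": [-0.77,3.9,0],"angular": [0,0,0],"fingers": 5},
    {"translation": [-0.77,3.9,0],"angular": [0,0,0],"fingers": 5},
    {"translation": [-0.77,3.9,0],"angular": [0,0,0],"fingers": 5},
    {"translation": [0,0,0],"angular": [0,0,0],"fingers": 5}
  ]
}}

```text
clock: 8.35
tcp_pos: [0.6005, 0.0238, 0.2555]
orientation: [[-0.082, 0.997, 0.005], [0.997, 0.082, -0.001], [-0.001, 0.005, -1.0]]
ft_force: [-0.0, -0.1, -0.8]
grip_width: 0.574
grip_force: 0.0
```

Call:
{"op": "play_rows", "data": {
  "moves": [
    {"translation": [0,0,0],"angular": [0,0,0],"fingers": 5}
  ]
}}

```text
clock: 8.45
tcp_pos: [0.5951, 0.025, 0.2548]
orientation: [[-0.084, 0.996, -0.004], [0.996, 0.084, 0.001], [0.001, -0.004, -1.0]]
ft_force: [-0.4, -0.2, -0.2]
grip_width: 0.572
grip_force: 0.0
```

```bash
python3 - <<'E'
from plant import sensors
import numpy as np
o=sensors.get_obs(); R=o["orientation"]; print(o["clock"],o["tcp_pos"],R.round(4).tolist(),o["joint_pos"].round(2),"yaw",np.arctan2(R[1,1],R[0,1]))
print("tool delta cm",R.T@(np.array([.595,.024,.166])-o["tcp_pos"])*100)
E
```

```text
8.45 [0.59510989 0.02496493 0.25482453] [[-0.0837, 0.9965, -0.0038], [0.9965, 0.0837, 0.0006], [0.0009, -0.0038, -1.0]] [-0.15  0.53  1.54 -0.    1.07 -0.23] yaw 0.08382295671206977
tool delta cm [-0.10303783  0.01452954  8.88237463]
```

Call:
{"op": "play_rows", "data": {
  "moves": [
    {"translation": [-0.1,0,3],"angular": [0,0,0],"fingers": 5},
    {"translation": [0,0,2.5],"angular": [0,0,0],"fingers": 5},
    {"translation": [0,0,2],"angular": [0,0,0],"fingers": 4},
    {"translation": [0,0,1],"angular": [0,0,0],"fingers": 3},
    {"translation": [0,0,0.4],"angular": [0,0,0],"fingers": 2.5}
  ]
}}

```text
clock: 8.95
tcp_pos: [0.5939, 0.0243, 0.1664]
orientation: [[-0.085, 0.996, -0.004], [0.996, 0.085, 0.001], [0.001, -0.004, -1.0]]
ft_force: [0.1, 0.2, -0.4]
grip_width: 0.386
grip_force: 0.0
```

Call:
{"op": "play_rows", "data": {
  "moves": [
    {"translation": [0,0,0],"angular": [0,0,0],"fingers": 2.2},
    {"translation": [0,0,0],"angular": [0,0,0],"fingers": 2.2},
    {"translation": [0,0,0],"angular": [0,0,0],"fingers": 2.2},
    {"translation": [0,0,0],"angular": [0,0,0],"fingers": 2.2},
    {"translation": [0,0,0],"angular": [0,0,0],"fingers": 2.2}
  ]
}}

```text
clock: 9.45
tcp_pos: [0.596, 0.024, 0.1682]
orientation: [[-0.086, 0.996, 0.001], [0.996, 0.086, -0.0], [-0.0, 0.001, -1.0]]
ft_force: [-0.1, 1.1, 0.6]
grip_width: 0.26
grip_force: 0.0
```

```bash
python3 - <<'E'
from plant import sensors, optics
import cv2,numpy as np,pickle
o=sensors.get_obs(); R=o["orientation"]; print(o["clock"],o["tcp_pos"],o["ft_force"],o["grip_width"])
im=[]
for n,b in [("wrist",None),("scene",(105,285,180,360))]:
    c=optics.camera(n); f=c["frame"][:,:,::-1]
    if b: f=f[b[0]:b[1],b[2]:b[3]]
    im.append(cv2.resize(f,(400,round(400*f.shape[0]/f.shape[1])),interpolation=cv2.INTER_CUBIC))
im=[cv2.copyMakeBorder(f,0,400-f.shape[0],0,0,cv2.BORDER_CONSTANT) for f in im]
cv2.imwrite("pics/b3.png",np.hstack(im))
E
```

```text
9.45 [0.59596488 0.02396476 0.16823473] [-0.06940653  1.14560304  0.55243865] 0.25950897885703195
```

View pics/b3.png

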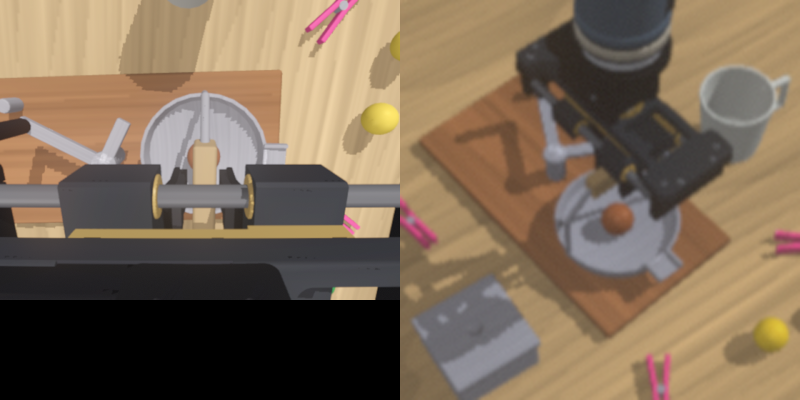

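The wrist view shows the bar at x≈193–216 between pads at 183 and 222, so it is centred to about 1 mm. The lever arm is clear and the ball is in the middle, so I'll close gently and then firmly.

Call:
{"op": "play_rows", "data": {
  "moves": [
    {"translation": [0,-0.05,0.2],"angular": [0,0,0],"fingers": 1.8},
    {"translation": [0,0,0],"angular": [0,0,0],"fingers": 1.5},
    {"translation": [0,0,0],"angular": [0,0,0],"fingers": 1.2},
    {"translation": [0,0,0],"angular": [0,0,0],"fingers": 1.0},
    {"translation": [0,0,0],"angular": [0,0,0],"fingers": 1.0}
  ],
  "grip_force": 5
}}

```text
clock: 10.05
tcp_pos: [0.5951, 0.024, 0.1655]
orientation: [[-0.086, 0.996, -0.0], [0.996, 0.086, 0.0], [0.0, -0.0, -1.0]]
ft_force: [1.3, -1.1, -0.6]
grip_width: 0.158
grip_force: 5.0
```

Call:
{"op": "play_rows", "data": {
  "moves": [
    {"translation": [0,0,0],"angular": [0,0,0],"fingers": 1.0},
    {"translation": [0,0,0],"angular": [0,0,0],"fingers": 1.0},
    {"translation": [0,0,0],"angular": [0,0,0],"fingers": 1.0},
    {"translation": [0,0,0],"angular": [0,0,0],"fingers": 1.0},
    {"translation": [0,0,0],"angular": [0,0,0],"fingers": 1.0}
  ],
  "grip_force": 15
}}

```text
clock: 10.55
tcp_pos: [0.595, 0.0239, 0.1655]
orientation: [[-0.086, 0.996, -0.001], [0.996, 0.086, -0.0], [0.0, -0.001, -1.0]]
ft_force: [0.3, 0.2, -1.2]
grip_width: 0.162
grip_force: 15.0
```

Call:
{"op": "play_rows", "data": {
  "moves": [
    {"translation": [0,0,0],"angular": [0,0,0],"fingers": 0.8},
    {"translation": [0,0,0],"angular": [0,0,0],"fingers": 0.8},
    {"translation": [0,0,0],"angular": [0,0,0],"fingers": 0.8},
    {"translation": [0,0,0],"angular": [0,0,0],"fingers": 0.8},
    {"translation": [0,0,0],"angular": [0,0,0],"fingers": 0.8}
  ],
  "grip_force": 35
}}

```text
clock: 11.05
tcp_pos: [0.5952, 0.024, 0.1656]
orientation: [[-0.086, 0.996, -0.0], [0.996, 0.086, -0.0], [0.0, -0.0, -1.0]]
ft_force: [0.1, -0.3, -1.7]
grip_width: 0.153
grip_force: 35.0
```

Call:
{"op": "play_rows", "data": {
  "moves": [
    {"translation": [0,0,-0.1],"angular": [0,0,0],"fingers": 0.8},
    {"translation": [0,0,-0.2],"angular": [0,0,0],"fingers": 0.8},
    {"translation": [0,0,-0.3],"angular": [0,0,0],"fingers": 0.8},
    {"translation": [0,0,-0.4],"angular": [0,0,0],"fingers": 0.8},
    {"translation": [0,0,-0.5],"angular": [0,0,0],"fingers": 0.8}
  ]
}}

```text
clock: 11.55
tcp_pos: [0.5952, 0.024, 0.181]
orientation: [[-0.086, 0.996, -0.0], [0.996, 0.086, -0.0], [-0.0, -0.0, -1.0]]
ft_force: [-0.2, -0.3, -1.3]
grip_width: 0.158
grip_force: 35.0
```

Call:
{"op": "play_rows", "data": {
  "moves": [
    {"translation": [0,0,-0.5],"angular": [0,0,0],"fingers": 0.8},
    {"translation": [0,0,-0.5],"angular": [0,0,0],"fingers": 0.8},
    {"translation": [0,0,-0.5],"angular": [0,0,0],"fingers": 0.8},
    {"translation": [0,0,-0.5],"angular": [0,0,0],"fingers": 0.8},
    {"translation": [0,0,-0.5],"angular": [0,0,0],"fingers": 0.8}
  ]
}}

```text
clock: 12.05
tcp_pos: [0.5952, 0.024, 0.2061]
orientation: [[-0.086, 0.996, 0.0], [0.996, 0.086, -0.0], [-0.0, 0.0, -1.0]]
ft_force: [-0.5, 1.2, -2.6]
grip_width: 0.158
grip_force: 35.0
```

Call:
{"op": "play_rows", "data": {
  "moves": [
    {"translation": [0,0,-0.5],"angular": [0,0,0],"fingers": 0.8},
    {"translation": [0,0,-0.5],"angular": [0,0,0],"fingers": 0.8},
    {"translation": [0,0,-0.5],"angular": [0,0,0],"fingers": 0.8},
    {"translation": [0,0,-0.5],"angular": [0,0,0],"fingers": 0.8},
    {"translation": [0,0,-0.5],"angular": [0,0,0],"fingers": 0.8}
  ]
}}

```text
clock: 12.55
tcp_pos: [0.5952, 0.024, 0.231]
orientation: [[-0.086, 0.996, -0.0], [0.996, 0.086, -0.0], [0.0, -0.0, -1.0]]
ft_force: [-0.8, 0.0, -1.3]
grip_width: 0.156
grip_force: 35.0
```

Call:
{"op": "play_rows", "data": {
  "moves": [
    {"translation": [0,0,-0.5],"angular": [0,0,0],"fingers": 0.8},
    {"translation": [0,0,-0.5],"angular": [0,0,0],"fingers": 0.8},
    {"translation": [0,0,-0.5],"angular": [0,0,0],"fingers": 0.8},
    {"translation": [0,0,-0.5],"angular": [0,0,0],"fingers": 0.8},
    {"translation": [0,0,-0.5],"angular": [0,0,0],"fingers": 0.8}
  ]
}}

```text
clock: 13.05
tcp_pos: [0.5952, 0.024, 0.2561]
orientation: [[-0.086, 0.996, -0.0], [0.996, 0.086, 0.0], [0.0, -0.0, -1.0]]
ft_force: [-0.4, 1.1, -2.3]
grip_width: 0.158
grip_force: 35.0
```

Call:
{"op": "play_rows", "data": {
  "moves": [
    {"translation": [0,0,-0.4],"angular": [0,0,0],"fingers": 0.8},
    {"translation": [0,0,-0.3],"angular": [0,0,0],"fingers": 0.8},
    {"translation": [0,0,-0.2],"angular": [0,0,0],"fingers": 0.8},
    {"translation": [0,0,-0.1],"angular": [0,0,0],"fingers": 0.8},
    {"translation": [0,0,0],"angular": [0,0,0],"fingers": 0.8}
  ]
}}

```text
clock: 13.55
tcp_pos: [0.5952, 0.0239, 0.2657]
orientation: [[-0.086, 0.996, -0.0], [0.996, 0.086, -0.0], [-0.0, -0.0, -1.0]]
ft_force: [0.7, -0.4, -2.9]
grip_width: 0.16
grip_force: 35.0
```

```bash
python3 - <<'E'
from plant import sensors, optics
import cv2,numpy as np
o=sensors.get_obs(); R=o["orientation"]; print(o["clock"],o["tcp_pos"],R.round(4).tolist(),o["ft_force"],o["grip_width"],o["joint_pos"].round(2))
f=optics.camera("scene")["frame"][85:265,180,:] if 0 else optics.camera("scene")["frame"][65:265,180:380,::-1]
cv2.imwrite("pics/b4.png",cv2.resize(f,None,fx=3,fy=3,interpolation=cv2.INTER_CUBIC))
E
```

```text
13.55 [0.59521353 0.02392802 0.26566518] [[-0.0859, 0.9963, -0.0], [0.9963, 0.0859, -0.0], [-0.0, -0.0, -1.0]] [ 0.71570636 -0.38326555 -2.85492623] 0.15990304265434913 [-0.15  0.52  1.54 -0.    1.09 -0.23]
```

View pics/b4.png

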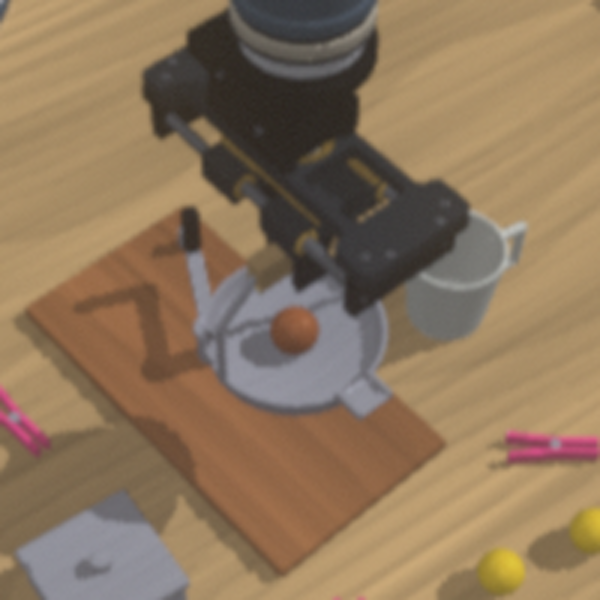

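The dish is lifted about 10 cm with the ball at (295,331) in its middle. Now the slow quarter turn to the left, about 1.65 rad, onto the cup's bearing.

Call:
{"op": "play_rows", "data": {
  "moves": [
    {"angular": [0,0,-0.01],"translation": [0,0,0],"fingers": 0.8},
    {"angular": [0,0,-0.02],"translation": [0,0,0],"fingers": 0.8},
    {"angular": [0,0,-0.03],"translation": [0,0,0],"fingers": 0.8},
    {"angular": [0,0,-0.03],"translation": [0,0,0],"fingers": 0.8},
    {"angular": [0,0,-0.03],"translation": [0,0,0],"fingers": 0.8}
  ]
}}

```text
clock: 14.1
tcp_pos: [0.5952, 0.024, 0.2656]
orientation: [[-0.207, 0.978, -0.0], [0.978, 0.207, 0.0], [0.0, -0.0, -1.0]]
ft_force: [0.2, 0.2, -2.2]
grip_width: 0.154
grip_force: 35.0
```

Call:
{"op": "play_rows", "data": {
  "moves": [
    {"angular": [0,0,-0.03],"translation": [0,0,0],"fingers": 0.8},
    {"angular": [0,0,-0.03],"translation": [0,0,0],"fingers": 0.8},
    {"angular": [0,0,-0.03],"translation": [0,0,0],"fingers": 0.8},
    {"angular": [0,0,-0.03],"translation": [0,0,0],"fingers": 0.8},
    {"angular": [0,0,-0.03],"translation": [0,0,0],"fingers": 0.8}
  ]
}}

```text
clock: 14.6
tcp_pos: [0.5952, 0.024, 0.2657]
orientation: [[-0.351, 0.936, -0.0], [0.936, 0.351, -0.0], [-0.0, -0.0, -1.0]]
ft_force: [-0.7, -0.1, -1.4]
grip_width: 0.161
grip_force: 35.0
```

Call:
{"op": "play_rows", "data": {
  "moves": [
    {"angular": [0,0,-0.03],"translation": [0,0,0],"fingers": 0.8},
    {"angular": [0,0,-0.03],"translation": [0,0,0],"fingers": 0.8},
    {"angular": [0,0,-0.03],"translation": [0,0,0],"fingers": 0.8},
    {"angular": [0,0,-0.03],"translation": [0,0,0],"fingers": 0.8},
    {"angular": [0,0,-0.03],"translation": [0,0,0],"fingers": 0.8}
  ]
}}

```text
clock: 15.1
tcp_pos: [0.5952, 0.024, 0.2657]
orientation: [[-0.487, 0.873, -0.0], [0.873, 0.487, -0.0], [-0.0, -0.0, -1.0]]
ft_force: [0.9, 0.6, -2.7]
grip_width: 0.157
grip_force: 35.0
```

Call:
{"op": "play_rows", "data": {
  "moves": [
    {"angular": [0,0,-0.03],"translation": [0,0,0],"fingers": 0.8},
    {"angular": [0,0,-0.03],"translation": [0,0,0],"fingers": 0.8},
    {"angular": [0,0,-0.03],"translation": [0,0,0],"fingers": 0.8},
    {"angular": [0,0,-0.03],"translation": [0,0,0],"fingers": 0.8},
    {"angular": [0,0,-0.03],"translation": [0,0,0],"fingers": 0.8}
  ]
}}

```text
clock: 15.6
tcp_pos: [0.5952, 0.024, 0.2656]
orientation: [[-0.612, 0.791, -0.0], [0.791, 0.612, 0.0], [0.0, -0.0, -1.0]]
ft_force: [0.4, 0.5, -1.8]
grip_width: 0.158
grip_force: 35.0
```

Call:
{"op": "play_rows", "data": {
  "moves": [
    {"angular": [0,0,-0.03],"translation": [0,0,0],"fingers": 0.8},
    {"angular": [0,0,-0.03],"translation": [0,0,0],"fingers": 0.8},
    {"angular": [0,0,-0.03],"translation": [0,0,0],"fingers": 0.8},
    {"angular": [0,0,-0.03],"translation": [0,0,0],"fingers": 0.8},
    {"angular": [0,0,-0.03],"translation": [0,0,0],"fingers": 0.8}
  ]
}}

```text
clock: 16.1
tcp_pos: [0.5952, 0.024, 0.2656]
orientation: [[-0.723, 0.691, -0.0], [0.691, 0.723, 0.0], [0.0, -0.0, -1.0]]
ft_force: [-0.7, 0.7, -2.5]
grip_width: 0.157
grip_force: 35.0
```

Call:
{"op": "play_rows", "data": {
  "moves": [
    {"angular": [0,0,-0.03],"translation": [0,0,0],"fingers": 0.8},
    {"angular": [0,0,-0.03],"translation": [0,0,0],"fingers": 0.8},
    {"angular": [0,0,-0.03],"translation": [0,0,0],"fingers": 0.8},
    {"angular": [0,0,-0.03],"translation": [0,0,0],"fingers": 0.8},
    {"angular": [0,0,-0.03],"translation": [0,0,0],"fingers": 0.8}
  ]
}}

```text
clock: 16.6
tcp_pos: [0.5952, 0.024, 0.2656]
orientation: [[-0.818, 0.575, 0.0], [0.575, 0.818, -0.0], [-0.0, -0.0, -1.0]]
ft_force: [-0.8, 0.3, -2.4]
grip_width: 0.157
grip_force: 35.0
```

Call:
{"op": "play_rows", "data": {
  "moves": [
    {"angular": [0,0,-0.03],"translation": [0,0,0],"fingers": 0.8},
    {"angular": [0,0,-0.03],"translation": [0,0,0],"fingers": 0.8},
    {"angular": [0,0,-0.03],"translation": [0,0,0],"fingers": 0.8},
    {"angular": [0,0,-0.03],"translation": [0,0,0],"fingers": 0.8},
    {"angular": [0,0,-0.03],"translation": [0,0,0],"fingers": 0.8}
  ]
}}

```text
clock: 17.1
tcp_pos: [0.5952, 0.0239, 0.2656]
orientation: [[-0.895, 0.446, -0.0], [0.446, 0.895, -0.0], [0.0, -0.0, -1.0]]
ft_force: [-0.0, 0.4, -2.2]
grip_width: 0.156
grip_force: 35.0
```

Call:
{"op": "play_rows", "data": {
  "moves": [
    {"angular": [0,0,-0.03],"translation": [0,0,0],"fingers": 0.8},
    {"angular": [0,0,-0.03],"translation": [0,0,0],"fingers": 0.8},
    {"angular": [0,0,-0.03],"translation": [0,0,0],"fingers": 0.8},
    {"angular": [0,0,-0.03],"translation": [0,0,0],"fingers": 0.8},
    {"angular": [0,0,-0.03],"translation": [0,0,0],"fingers": 0.8}
  ]
}}

```text
clock: 17.6
tcp_pos: [0.5952, 0.024, 0.2656]
orientation: [[-0.952, 0.307, -0.0], [0.307, 0.952, 0.0], [0.0, -0.0, -1.0]]
ft_force: [-0.3, -0.5, -2.1]
grip_width: 0.158
grip_force: 35.0
```

Call:
{"op": "play_rows", "data": {
  "moves": [
    {"angular": [0,0,-0.03],"translation": [0,0,0],"fingers": 0.8},
    {"angular": [0,0,-0.03],"translation": [0,0,0],"fingers": 0.8},
    {"angular": [0,0,-0.03],"translation": [0,0,0],"fingers": 0.8},
    {"angular": [0,0,-0.03],"translation": [0,0,0],"fingers": 0.8},
    {"angular": [0,0,-0.03],"translation": [0,0,0],"fingers": 0.8}
  ]
}}

```text
clock: 18.1
tcp_pos: [0.5952, 0.024, 0.2656]
orientation: [[-0.987, 0.162, -0.0], [0.162, 0.987, -0.0], [0.0, -0.0, -1.0]]
ft_force: [0.9, -0.5, -2.2]
grip_width: 0.155
grip_force: 35.0
```

Call:
{"op": "play_rows", "data": {
  "moves": [
    {"angular": [0,0,-0.03],"translation": [0,0,0],"fingers": 0.8},
    {"angular": [0,0,-0.03],"translation": [0,0,0],"fingers": 0.8},
    {"angular": [0,0,-0.03],"translation": [0,0,0],"fingers": 0.8},
    {"angular": [0,0,-0.03],"translation": [0,0,0],"fingers": 0.8},
    {"angular": [0,0,-0.03],"translation": [0,0,0],"fingers": 0.8}
  ]
}}

```text
clock: 18.6
tcp_pos: [0.5952, 0.024, 0.2656]
orientation: [[-1.0, 0.012, -0.0], [0.012, 1.0, 0.0], [0.0, 0.0, -1.0]]
ft_force: [0.8, -0.8, -1.5]
grip_width: 0.158
grip_force: 35.0
```

Call:
{"op": "play_rows", "data": {
  "moves": [
    {"angular": [0,0,-0.03],"translation": [0,0,0],"fingers": 0.8},
    {"angular": [0,0,-0.03],"translation": [0,0,0],"fingers": 0.8},
    {"angular": [0,0,-0.03],"translation": [0,0,0],"fingers": 0.8},
    {"angular": [0,0,-0.03],"translation": [0,0,0],"fingers": 0.8},
    {"angular": [0,0,-0.03],"translation": [0,0,0],"fingers": 0.8}
  ]
}}

```text
clock: 19.1
tcp_pos: [0.5952, 0.024, 0.2657]
orientation: [[-0.991, -0.137, 0.0], [-0.137, 0.991, -0.0], [-0.0, -0.0, -1.0]]
ft_force: [-0.2, -0.1, -2.5]
grip_width: 0.158
grip_force: 35.0
```

Call:
{"op": "play_rows", "data": {
  "moves": [
    {"angular": [0,0,-0.02],"translation": [0,0,0],"fingers": 0.8},
    {"angular": [0,0,-0.01],"translation": [0,0,0],"fingers": 0.8},
    {"angular": [0,0,0],"translation": [0,0,0],"fingers": 0.8},
    {"angular": [0,0,0],"translation": [0,0,0],"fingers": 0.8},
    {"angular": [0,0,0],"translation": [0,0,0],"fingers": 0.8}
  ]
}}

```text
clock: 19.6
tcp_pos: [0.5952, 0.024, 0.2657]
orientation: [[-0.986, -0.164, -0.0], [-0.164, 0.986, -0.0], [0.0, 0.0, -1.0]]
ft_force: [-0.5, -0.3, -1.9]
grip_width: 0.159
grip_force: 35.0
```

Call:
{"op": "play_rows", "data": {
  "moves": [
    {"angular": [0,0,0],"translation": [0,0,0],"fingers": 0.8},
    {"angular": [0,0,0],"translation": [0,0,0],"fingers": 0.8},
    {"angular": [0,0,0],"translation": [0,0,0],"fingers": 0.8},
    {"angular": [0,0,0],"translation": [0,0,0],"fingers": 0.8},
    {"angular": [0,0,0],"translation": [0,0,0],"fingers": 0.8}
  ]
}}

```text
clock: 20.1
tcp_pos: [0.5952, 0.024, 0.2656]
orientation: [[-0.986, -0.164, -0.0], [-0.164, 0.986, 0.0], [0.0, 0.0, -1.0]]
ft_force: [0.2, -0.2, -2.6]
grip_width: 0.159
grip_force: 35.0
```

```bash
python3 - <<'E'
from plant import sensors, optics
import cv2,numpy as np
o=sensors.get_obs(); R=o["orientation"]; print(o["clock"],o["tcp_pos"],R.round(4).tolist(),"yaw",np.arctan2(R[1,1],R[0,1]),o["ft_force"],o["grip_width"])
f=optics.camera("scene")["frame"][65:265,180:380,::-1]
cv2.imwrite("pics/b5.png",cv2.resize(f,None,fx=3,fy=3,interpolation=cv2.INTER_CUBIC))
E
```

```text
20.1 [0.59521159 0.0239508  0.26562636] [[-0.9864, -0.1645, -0.0001], [-0.1645, 0.9864, 0.0], [0.0001, 0.0, -1.0]] yaw 1.7360109326955435 [ 0.17363739 -0.1978223  -2.63546232] 0.15911223378084596
```

View pics/b5.png

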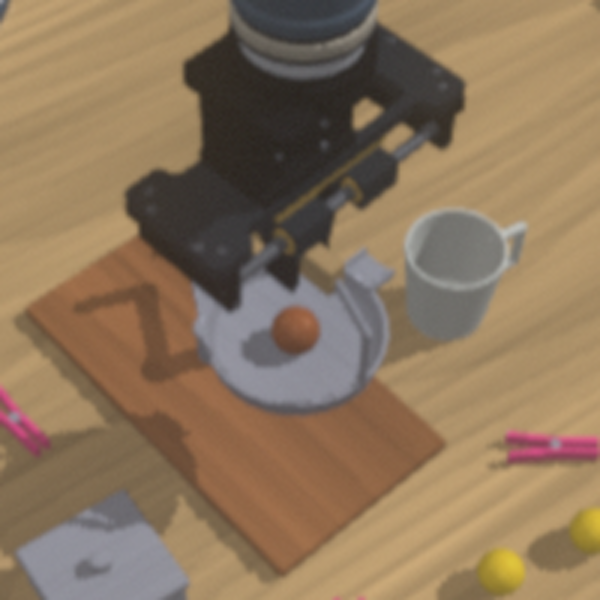

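The lip at (368,270) points at the cup, the ball is still in the middle at (297,330), and the lever's shadow has not moved. I'll let it settle briefly and hand in.

Call:
{"op": "play_rows", "data": {
  "moves": [
    {"angular": [0,0,0],"translation": [0,0,0],"fingers": 0.8},
    {"angular": [0,0,0],"translation": [0,0,0],"fingers": 0.8},
    {"angular": [0,0,0],"translation": [0,0,0],"fingers": 0.8},
    {"angular": [0,0,0],"translation": [0,0,0],"fingers": 0.8},
    {"angular": [0,0,0],"translation": [0,0,0],"fingers": 0.8}
  ]
}}

```text
clock: 20.65
tcp_pos: [0.5952, 0.024, 0.2656]
orientation: [[-0.986, -0.164, -0.0], [-0.164, 0.986, 0.0], [0.0, 0.0, -1.0]]
ft_force: [-0.1, 0.1, -1.2]
grip_width: 0.156
grip_force: 35.0
```

```bash
python3 -c "
from plant import arm
print(arm.sign_off())"
```

```text
the job is handed in; nothing more can be done
None
```

I handed the job in at 20.7 s of the 58 s: keeper arm pointing at the stud, dish held level about 10 cm above the stand with its lip toward the cup, ball at rest in the middle; the sign-off returned no verdict.

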